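Clamp the opened handset in the bench vise with the removable crank

ROBOT

A 6-joint arm with a two-finger parallel gripper is mounted at the origin on the work surface. World frame = base frame: x ahead of the robot, y to its left, z up, the work surface at z = 0. Lengths are in mm, angles in rad, forces in N, time in s.
With the tool pointing down it reaches from about 250 to 775 mm from the base axis. Payload 8.9 kg.
Tool frame: the origin (TCP) lies midway between the tips of the shut fingers; the grasp point (between the pads) lies bot.hold_point_z behind it (bot.hold_point_z is the distance from the TCP to the grasp point, in mm); z points along the fingers, y is the line along which they close (so a half turn about z gives the same grasp; the last joint's range is limited). The gripper opens to 85 mm and grips with 20 to 120 N. Pads are 22 mm wide; open, the fingers measure 114 mm over their backs; the gripper's body (76 mm by 85 mm) begins 54 mm behind the grasp point. The pads swing forward as they close: fully open they stand 13 mm farther back than shut.
Start: joints at [-1.459, 0.291, -0.153, 1.127, 0, 1.431], TCP at [130.296, -508.573, 231.305] pointing down, gripper open.
Joint ranges: [-2.52, 2.52], [-0.91, 1.74], [-1.3, 1.37], [-1.96, 2.02], [-1.52, 1.47], [-3.14, 3.14]. Speed limits (rad/s): [2.22, 2.22, 2.79, 3.14, 3.14, 3.14].

INTERFACE

Orientations are given as [roll, pitch, yaw] about the fixed x, y, z axes, in that order (R = Rz(yaw) Ry(pitch) Rx(roll)).
In Python, from workcell import bot, cams gives the robot as it stands.
- The arm moves only by the tool arm_command, never from a script. Its argument "motion" is a list of rows, each a list of 3 entries, a list of its own where there are three numbers: the shift along the world's x, y, z normalised to -1 to 1, where 1 is 50 cm, then the turn, a rotation vector about the world's x, y, z normalised to -1 to 1, where 1 is 45 degrees, then the closure, from 0 (fully open) to 1 (shut). In form: [[[dx, dy, dz], [rx, ry, rz], gripper], ...]. A call has 1 to 5 rows; each row shifts and turns the commanded pose from where the row before left it; what a row does not reach is not made up. A row lasts 1/10 s, in which the tool goes at most 50 mm and 8.59 degrees, less where a joint would pass 70% of its speed; a pose out of reach is approached as far as the arm can. A call with a number of a shift or a turn outside -1 to 1 is refused whole. A call with a gripper value outside its range is refused whole. The fingers move at their own pace and stop on an object; "squeeze" is the grip in N (left out, the last holds). Time passes only in rows, so rows that do not move let the fingers close. It gives the time, the measured TCP pose, the force, the opening and the grip force at its end, in the units of the state.
- bot.get_state(): the state, without advancing time (a new reading comes with each control period).
- cams.camera(name): name is "scene" or "side" or "wrist"; returns the picture (480x640x3 uint8, blue, green, red); there is no depth.
- cams.camera_params(name): a dict with "fx", "fy", "cx", "cy" (pixels), "dist" ([k1, k2, p1, p2, k3] as OpenCV has them; the pictures are not rectified), "R" (3x3) and "t" (3): a world point X has camera coordinates R X + t; the wrist camera has in their place "T_tool_cam" (4x4, takes a point from camera to tool coordinates, whose origin is the TCP and whose axes are the flange's). Camera axes: x right, y down, z forward; pixel columns grow to the right and rows downward; lengths in mm; the calibration is good to about 2 mm. A picture is of the moment at which its call begins: read the wrist's pose just before it. camera_params takes no time and is no camera call.
- bot.hand_in(): hands the job in; it is judged then, once.
Trained networks look in the newest picture that a camera, given by its name, has taken for a name from the list of things; names that differ only in an ending like _2 or _b are one class to them, and where a whole thing is asked for, a point or a joint stands for the part that bears it (a point fixed in the world has none). Each returns a list of dicts, best first, with "score" (0 to 1); they miss things now and then, are a little off and sometimes report something else, mostly with a low value. They report only what shows in the picture. A call takes as long as a camera call. They do not tell look-alikes from the thing itself.
- cams.search_frame(camera, name): "bbox" ([left, top, width, height] in pixels, round what is visible of it).
- cams.cut_out(camera, name): "pixels" (480x640 bool, what is visible of it) and "bbox" ([left, top, width, height] in pixels, round what is visible of it).
- cams.mark_of(camera, name): "pixel" ([column, row] in pixels: a listed point, or the origin of a listed thing).
The state is a dict: "t": time; "joint_positions": joint angles; "joint_vel": joint speeds; "joint_efforts": joint torques, N m; "tcp_pos": TCP position; "tool_rot": TCP orientation; "force": force on the tool from outside, world axes, zero at the start; "ft_torque": the same for the moment, N m; "grip_width": finger opening in mm; "gripper_force": force on a finger pad.
Only numpy, scipy, OpenCV 4.12 (cv2) and the standard library are available. Lean on these libraries where they do the work, as an engineer would, in place of code of your own. Each camera call takes 0.05 s, during which the arm holds its last target. There are 200 camera calls.

TASK

Fit the loose crank fully home on the square shaft of the bench vise without ramming it, and wind it clockwise until the sprung jaw holds the opened handset firmly against the back fence, without crushing the handset. Then lift the crank off, lay it flat back on the grey rubber mat where it came from, and let go; do not drop it, and leave the roll of tape, the tools and the bottles on the bench where they are.

Things in the scene. Friction and masses are not known exactly. Their poses are not given: they have to be found in the camera images.
- crank_hub (a point): Centre of the hub of the loose steel crank, half-way up. Hub: 30 x 30 mm square block, 40 mm tall (bottom 20 mm below this point), with a 15.4 mm square hole right through along z. The flat arm runs along +x; the +y and -y flanks are free to grasp. z is up when it lies flat. 0.2 to 0.3 kg. At the start it lies flat on the mat, arm roughly towards the robot.
- crank_foot (a point): Bottom of the crank's hub, on the axis of its square hole (2 mm lead-in at this end), 20 mm below crank_hub, same axes. The arm, 16 mm wide and 10 mm thick, is level with the bottom of the hub.
- crank_knob (a point): Middle of the upright black knob at the end of the crank's arm, 70 mm along +x from the hub's axis, 40 mm above the bottom of the hub. 22 mm in diameter, spans 12 to 60 mm above the bottom of the hub. It spins freely on its pin, so a gripper holding it need not turn with it.
- shaft_seat (a point): Foot of the upright square steel drive shaft of the vise, on its axis, 60 mm above the bench, on a 32 mm round collar. Shaft 14 mm square, flats along x and y of this frame (which turns with it), 33 mm tall, last 3 mm 11.5 mm wide. The crank is home when its hub's bottom rests on the collar, at this point, in any of four quarter-turn positions.
- shaft (a joint): Angle of the drive shaft (rad), 0 to 7, growing clockwise seen from above; the jaw advances 8 mm per rad. Stiff to turn (0.24 N m: 3.4 N at the knob) and stays where left. Once the handset meets the fence, the knob force grows about 1.2 N per 0.1 rad for 0.45 rad, then steeply. A firm hold takes 2 to 3 N more at the knob than free winding; over 5 N more crushes the handset.
- vise: Grey board vise fixed on the bench; origin on the bench below the shaft's axis, x along the bed away from the gearbox, base from x = -50 to 240 mm, 150 mm wide. The gearbox round the shaft is 80 x 90 mm with its top 55 mm above the bench; the rest is lower.
- pad: Rubber-faced sprung pad of the moving jaw, 110 mm wide, spring 14 N per mm with 3.5 mm of travel. Its rubber face is 9 mm along +x from this origin; x points to the handset. The handset is pressed against the fence after 1.8 to 3.7 rad of winding.
- handset: Opened handset lying on the vise bed between pad and fence: 72 mm along x, 146 mm along y, 9 mm thick, 0.18 kg, origin at the centre of its underside. It slides freely until it meets the back fence, a fixed bar on the bed 2 to 12 mm beyond it at the start.
- mat: Grey rubber mat, 240 mm (x) by 160 mm (y), 3 mm thick, fixed; origin at the centre of its underside. A roll of tape stands on it near the middle of its +x edge; the rest is free for the crank.
- tape_mid (a point): Middle of the roll of tape on the mat, 52 mm across, 18 mm tall; to be left alone.
- driver: Bystander: screwdriver, 150 mm, lying on the bench; origin below it.
- brush: Bystander: brush, 140 mm, lying on the bench; origin below it.
- flux: Bystander: small bottle, 34 mm across, 75 mm tall, upright; origin under it.
- solvent: Bystander: bottle, 48 mm across, 120 mm tall, upright; origin under it.
Things that resemble listed ones, but are neither listed nor needed, are in the scene too. What is shaped like the part that bears crank_hub but orange is not meant.

How it is judged:
By the outcome, as a careful person would: the job done as asked, in the order asked, and still so for the second after the job is handed in, with the robot touching nothing.
It also fails if it takes over 72 s, if anything falls off the work surface, if the arm or the gripper's body presses on something with over 40 N, if the wrist force passes 120 N, or if a joint passes its speed limit or range.

## Working session

There is one attempt and no reset: what is moved stays moved. The work goes in short steps, Python scripts to look and compute and a tool call to move; the robot and the scene stay as the last step left them, time stands still between calls to the robot, and variables do not carry over. Pictures are saved under pics/ and viewed, at most 10 in all, crops included, and the job is handed in when it is done.

Besides the shell and the picture viewer there is one more tool, called after ">>>" in YAML: its name, and indented under it one key for each argument. arm_command: Moves the arm, as the interface text tells. Its arguments: {"type":"object","properties":{"motion":{"type":"array"},"squeeze":{"type":"number"}},"required":["motion"]}

```bash
mkdir -p pics; ls; cat > h.py <<'E'
import numpy as np, cv2
from workcell import bot, cams
from scipy.spatial.transform import Rotation as Ro
def shot(n,f=None):
    s=bot.get_state(); im=cams.camera(n)
    if f: cv2.imwrite('pics/'+f,im)
    return s,im
def KRt(n,s=None):
    p=cams.camera_params(n); K=np.array([[p['fx'],0,p['cx']],[0,p['fy'],p['cy']],[0,0,1.]]); d=np.array(p['dist'],float)
    if 'R' in p: return K,d,np.array(p['R']),np.array(p['t'],float)
    T=np.eye(4); T[:3,:3]=Ro.from_euler('xyz',s['tool_rot']).as_matrix(); T[:3,3]=s['tcp_pos']
    W=np.linalg.inv(T@np.array(p['T_tool_cam'])); return K,d,W[:3,:3],W[:3,3]
def onz(n,px,z,s=None):
    K,d,R,t=KRt(n,s); px=np.atleast_2d(np.array(px,float))
    u=cv2.undistortPoints(px.reshape(-1,1,2),K,d).reshape(-1,2)
    r=np.c_[u,np.ones(len(u))]@R; c=-R.T@t
    return c+r*((z-c[2])/r[:,2])[:,None]
def proj(n,X,s=None):
    K,d,R,t=KRt(n,s); return cv2.projectPoints(np.atleast_2d(np.array(X,float)),cv2.Rodrigues(R)[0],t,K,d)[0].reshape(-1,2)
def tri(n1,p1,n2,p2,s=None):
    A=[];b=[]
    for n,p in((n1,p1),(n2,p2)):
        K,d,R,t=KRt(n,s); u=cv2.undistortPoints(np.array(p,float).reshape(1,1,2),K,d).ravel()
        for i in(0,1): A.append(R[i]-u[i]*R[2]); b.append(u[i]*t[2]-t[i])
    x,r,_,_=np.linalg.lstsq(np.array(A),np.array(b),rcond=None); return x,r
E
cat > a.py <<'E'
from h import *
np.set_printoptions(precision=1,suppress=True)
print(bot.hold_point_z, {k:np.round(v,2) if not isinstance(v,str) else v for k,v in bot.get_state().items()})
for c in('scene','side'):
    shot(c,c+'0.png')
    for n in('crank_hub','crank_foot','crank_knob','shaft_seat','pad','vise','handset','mat','tape_mid'):
        print(c,n,[(np.round(r['pixel']),round(r['score'],2)) for r in cams.mark_of(c,n)][:4])
E
python3 a.py
```

```text
pics
18.700000000000003 {'t': np.float64(0.0), 'joint_positions': array([-1.5,  0.3, -0.1,  1.1,  0. ,  1.4]), 'joint_vel': array([-0.,  0., -0.,  0.,  0., -0.]), 'joint_efforts': array([  0. , -53.7,  33.1,   0. ,  -0. ,  -0. ]), 'tcp_pos': array([ 130.2, -508.1,  230.7]), 'tool_rot': array([-3.1, -0. ,  0.2]), 'force': array([ 0.4,  0.1, -0.3]), 'ft_torque': array([ 0.,  0., -0.]), 'gripper_force': np.float64(0.0), 'grip_width': np.float64(85.44)}
scene crank_hub [(array([407., 181.]), 0.89), (array([513., 236.]), 0.65), (array([420., 228.]), 0.62), (array([195., 240.]), 0.47)]
scene crank_foot [(array([509., 244.]), 0.95), (array([410., 192.]), 0.62), (array([417., 234.]), 0.56)]
scene crank_knob [(array([499., 211.]), 0.89), (array([419., 203.]), 0.81), (array([382., 175.]), 0.8)]
scene shaft_seat [(array([272., 254.]), 0.54)]
scene pad [(array([282., 288.]), 0.86)]
scene vise [(array([270., 277.]), 0.58)]
scene handset [(array([299., 312.]), 0.77)]
scene mat [(array([420., 243.]), 0.57)]
scene tape_mid [(array([425., 263.]), 0.76)]
side crank_hub [(array([322., 322.]), 0.93), (array([272., 390.]), 0.9), (array([401., 351.]), 0.59)]
side crank_foot [(array([402., 356.]), 0.82), (array([271., 398.]), 0.8), (array([318., 326.]), 0.77)]
side crank_knob [(array([352., 332.]), 0.94), (array([310., 392.]), 0.94), (array([419., 321.]), 0.55)]
side shaft_seat [(array([295., 207.]), 0.6)]
side pad [(array([268., 216.]), 0.46)]
side vise [(array([301., 224.]), 0.77), (array([350., 276.]), 0.23)]
side handset [(array([247., 218.]), 0.85)]
side mat [(array([311., 324.]), 0.78)]
side tape_mid [(array([273., 307.]), 0.52), (array([351., 330.]), 0.52)]
```

View pics/scene0.png

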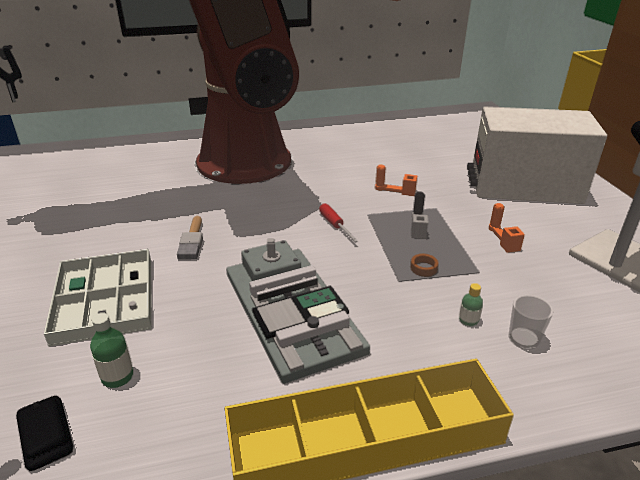

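View pics/side0.png

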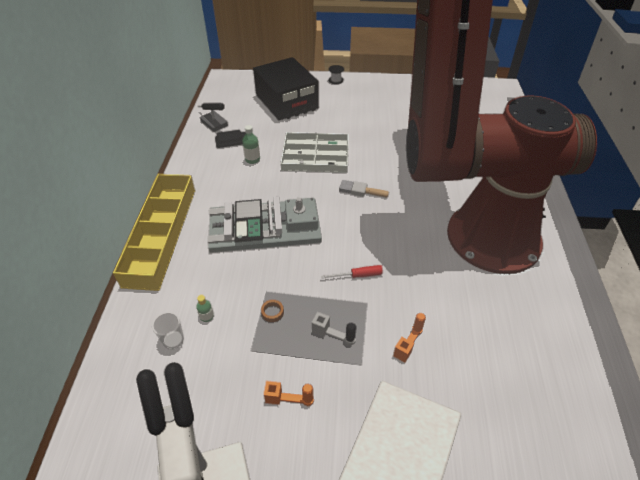

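```bash
cat > b.py <<'E'
from h import *
np.set_printoptions(precision=1,suppress=True)
T=lambda n,a,b:print(n,*tri('scene',a,'side',b))
for nm,a,b in(('hubA',(420,228),(322,322)),('footA',(417,234),(318,326)),('knobA',(419,203),(352,332)),('hubB',(513,236),(272,390)),('hubC',(407,181),(401,351)),
 ('seat',(272,254),(295,207)),('pad',(282,288),(268,216)),('handset',(299,312),(247,218)),('mat',(420,243),(311,324)),('tape',(425,263),(273,307))): T(nm,a,b)
E
python3 b.py
```

```text
hubA [438.  307.4  24.2] [64.5]
footA [443.6 304.5   9.7] [0.6]
knobA [370.2 334.5  39.2] [10.3]
hubB [523.5 472.1  30.8] [5.3]
hubC [260.8 358.5  26.6] [80.2]
seat [523.8 -11.1  68.3] [0.8]
pad [593.3  -4.6  41.5] [29.7]
handset [650.3   8.8  38. ] [3.6]
mat [462.5 300.3   3.4] [46.9]
tape [550.3 272.1  20.8] [40.2]
```

The steel crank sits on the mat: hub at scene (419,228) and side (321,324), knob at (419,203) and (352,332). The look-alikes are two orange cranks, at scene (408,184) and (512,238), so I choose the grey one on the mat. The vise shaft is at scene (271,250).

```bash
python3 - <<'E'
from h import *
np.set_printoptions(precision=3,suppress=True)
im=cv2.imread('pics/scene0.png')[165:285,360:540]; cv2.imwrite('pics/crop0.png',cv2.resize(im,None,fx=4,fy=4,interpolation=cv2.INTER_CUBIC))
s=bot.get_state(); print(s['tool_rot']); print(cams.camera_params('wrist'))
print(onz('wrist',[(320,240),(0,240),(640,240),(320,0),(320,480)],60,s), s['tcp_pos'])
E
```

```text
[-3.142 -0.     0.251]
{'fx': 355.9892494254921, 'fy': 355.9892494254921, 'cx': 319.2484842911909, 'cy': 238.2449726930384, 'dist': array([-0.031,  0.   ,  0.   ,  0.   ,  0.   ]), 'T_tool_cam': array([[  -0.001,   -0.961,   -0.278,   70.555],
       [   1.   ,   -0.001,   -0.001,    0.054],
       [   0.001,   -0.278,    0.961, -143.216],
       [   0.   ,    0.   ,    0.   ,    1.   ]])}
[[ 109.05  -514.47    60.   ]
 [  33.988 -220.96    60.   ]
 [ 183.954 -807.734   60.   ]
 [ 298.087 -466.088   60.   ]
 [-173.549 -586.826   60.   ]] [ 130.287 -508.549  231.299]
```

View pics/crop0.png

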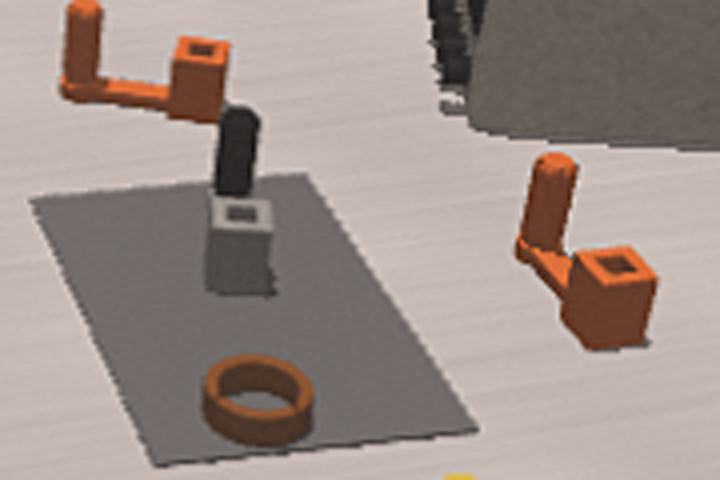

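>>> arm_command:
  motion:
    - [[0.06,0.076,0],[0,0,0.155],0]
    - [[0.06,0.076,0],[0,0,0.155],0]
    - [[0.06,0.076,0],[0,0,0.155],0]
    - [[0.06,0.076,0],[0,0,0.155],0]
    - [[0.06,0.076,0],[0,0,0.155],0]

```text
t: 1.5
tcp_pos: [281.1, -317.0, 231.5]
tool_rot: [3.141, 0.0, 0.864]
force: [1.1, -0.2, -0.6]
grip_width: 85.5
gripper_force: 0.0
```

>>> arm_command:
  motion:
    - [[0.06,0.076,0],[0,0,0.155],0]
    - [[0.06,0.076,0],[0,0,0.155],0]
    - [[0.06,0.076,0],[0,0,0.155],0]
    - [[0.06,0.076,0],[0,0,0.155],0]
    - [[0.06,0.076,0],[0,0,0.155],0]

```text
t: 2.0
tcp_pos: [431.3, -126.8, 231.6]
tool_rot: [3.141, 0.0, 1.473]
force: [1.2, -1.0, -0.0]
grip_width: 85.6
gripper_force: 0.0
```

>>> arm_command:
  motion:
    - [[0.06,0.076,0],[0,0,0.155],0]
    - [[0.06,0.076,0],[0,0,0.155],0]
    - [[0.06,0.076,0],[0,0,0.155],0]
    - [[0,0,0],[0,0,0],0]
    - [[0,0,0],[0,0,0],0]

```text
t: 2.5
tcp_pos: [520.4, -13.6, 230.9]
tool_rot: [-3.141, -0.0, 1.835]
force: [-0.3, -0.3, -0.6]
grip_width: 85.6
gripper_force: 0.0
```

```bash
python3 - <<'E'
from h import *
np.set_printoptions(precision=1,suppress=True)
s,im=shot('wrist','w1.png'); print(s['t'],s['tcp_pos'],s['tool_rot'])
for n,z in(('shaft_seat',60),('vise',0),('pad',35),('handset',20)):
    print(n,[(np.round(r['pixel']),round(r['score'],2),onz('wrist',r['pixel'],z,s)) for r in cams.mark_of('wrist',n)][:3])
for n in('shaft','shaft_seat'):print(n,[(r['bbox'],r['score']) for r in cams.search_frame('wrist',n)][:3])
p=proj('wrist',[523.8,-11,80],s)[0].astype(int);print(p)
x,y=np.clip(p-[60,60],0,None); cv2.imwrite('pics/w1c.png',cv2.resize(im[y:y+120,x:x+120],None,fx=5,fy=5,interpolation=cv2.INTER_CUBIC));print(x,y)
E
```

```text
2.5 [520.4 -13.6 230.9] [-3.1 -0.   1.8]
shaft_seat [(array([317., 212.]), 0.66, array([[517. , -10.1,  60. ]]))]
vise [(array([315., 202.]), 0.7, array([[514.8, -12.2,   0. ]])), (array([385., 212.]), 0.66, array([[591.1,  -3.5,   0. ]]))]
pad [(array([386., 213.]), 0.71, array([[583.8,   1.4,  35. ]]))]
handset [(array([450., 218.]), 0.63, array([[651.9,  11.7,  20. ]]))]
shaft [([302.4, 205.9, 22.5, 25.7], 0.6)]
shaft_seat [([303.3, 204.6, 18.8, 26.1], 0.67)]
[324 220]
264 160
```

View pics/w1c.png

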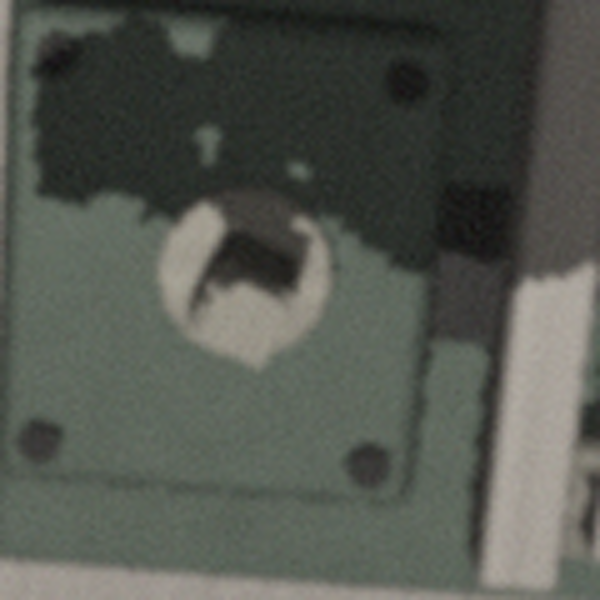

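The crop shows the shaft on its round collar, centred near wrist pixel (313,215). The square's orientation isn't sharp enough, so I'll move closer.

>>> arm_command:
  motion:
    - [[0,0,-0.05],[0,0,0],0]
    - [[0,0,-0.05],[0,0,0],0]
    - [[0,0,-0.05],[0,0,0],0]
    - [[0,0,-0.03],[0,0,0],0]
    - [[0,0,0],[0,0,0],0]

```text
t: 3.35
tcp_pos: [518.7, -14.8, 139.6]
tool_rot: [-3.138, -0.002, 1.832]
force: [-0.9, -0.3, 0.7]
grip_width: 85.3
gripper_force: 0.0
```

```bash
python3 - <<'E'
from h import *
np.set_printoptions(precision=1,suppress=True)
s,im=shot('wrist','w2.png'); print(s['t'],s['tcp_pos'],s['tool_rot'])
for n,z in(('shaft_seat',60),('vise',0),('pad',35)):
    print(n,[(np.round(r['pixel']),round(r['score'],2),onz('wrist',r['pixel'],z,s)) for r in cams.mark_of('wrist',n)][:3])
p=proj('wrist',[517,-10,75],s)[0].astype(int);print(p)
x,y=np.clip(p-[60,60],0,None); cv2.imwrite('pics/w2c.png',cv2.resize(im[y:y+120,x:x+120],None,fx=5,fy=5,interpolation=cv2.INTER_CUBIC));print(x,y)
E
```

```text
3.35 [518.7 -14.8 139.6] [-3.1 -0.   1.8]
shaft_seat [(array([314., 243.]), 0.84, array([[514.4, -12.5,  60. ]]))]
vise [(array([313., 222.]), 0.89, array([[512.9, -13.5,   0. ]]))]
pad [(array([410., 242.]), 0.81, array([[583.,  -1.,  35.]]))]
[319 246]
259 186
```

View pics/w2c.png

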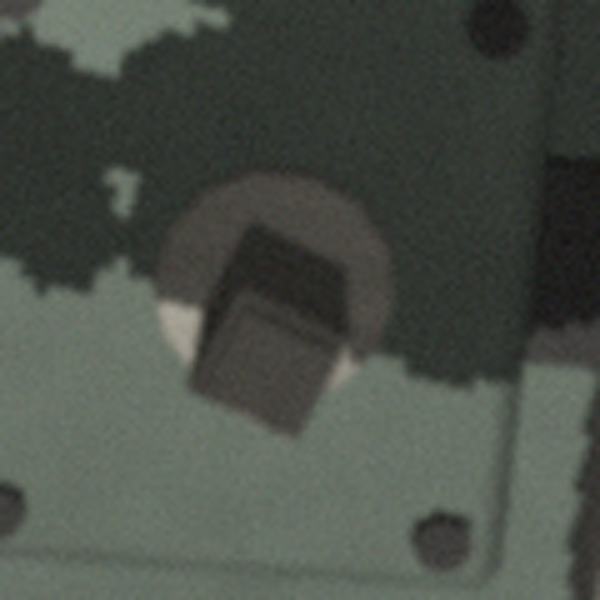

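The crop shows the shaft clearly. The collar is centred at about (314,244), and the shaft's square outline has corners at about (297,263), (318,273), (328,240) and (311,230).

```bash
python3 - <<'E'
from h import *
from scipy.optimize import least_squares
np.set_printoptions(precision=2,suppress=True)
s=bot.get_state()
f=lambda u,v:((u+.5)/5-.5+259,(v+.5)/5-.5+186)
c=np.array([f(258,222),f(345,268),f(192,387),f(297,437)]); cc=np.array(f(275.5,289))
print(onz('wrist',c[:2],60,s),onz('wrist',c[2:],90,s),onz('wrist',cc,60,s))
a0=np.deg2rad(np.array([45,135,225,315]))
def sq(p,z,h=7): return np.array([[p[0]+h*2**.5*np.cos(p[2]+a),p[1]+h*2**.5*np.sin(p[2]+a),z] for a in a0])
for th in np.deg2rad([0,22,45,67]):
  def res(p):
    A=proj('wrist',sq(p,60),s);B=proj('wrist',sq(p,90),s)
    r=[]
    for k in range(2): d=A-c[k]; r+=list(d[np.argmin((d**2).sum(1))])
    for k in(2,3): d=B-c[k]; r+=list(d[np.argmin((d**2).sum(1))])
    return r+list(proj('wrist',[p[0],p[1],60],s)[0]-cc)
  o=least_squares(res,[514.4,-12.5,th]); print(o.x[:2],np.rad2deg(o.x[2]),o.cost,np.array(o.fun))
E
```

```text
[[512.55  -5.8   60.  ]
 [525.23  -8.91  60.  ]] [[508.76 -19.21  90.  ]
 [522.22 -22.09  90.  ]] [[517.1  -14.08  60.  ]]
[517.17 -14.01] -13.649680263132474 0.7693268370462495 [-0.68 -0.54  0.6   0.07 -0.05 -0.09  0.01  0.61  0.14 -0.08]
[513.24 -13.03] 27.870103406893072 165.42082213738118 [ 6.2  -1.8  -6.46  8.86  1.25  5.73  3.52 -9.28 -5.23 -2.91]
[517.17 -14.01] 76.35031814179172 0.7693268370466205 [-0.68 -0.54  0.6   0.07 -0.05 -0.09  0.01  0.61  0.14 -0.08]
[517.17 -14.01] 76.35031908062692 0.7693268370465239 [-0.68 -0.54  0.6   0.07 -0.05 -0.09  0.01  0.61  0.14 -0.08]
```

```bash
python3 - <<'E'
from h import *
np.set_printoptions(precision=2,suppress=True)
for i in range(3):
    s,im=shot('wrist','w3_%d.png'%i); print(s['t'],s['tcp_pos'],np.array(s['tool_rot']),np.array(s['joint_positions']))
    for r in cams.mark_of('wrist','shaft_seat')[:1]: print(r['pixel'],onz('wrist',r['pixel'],60,s))
a=cv2.imread('pics/w2.png',0).astype(np.float32)
for i in range(3):
    b=cv2.imread('pics/w3_%d.png'%i,0).astype(np.float32); print(cv2.phaseCorrelate(a[150:350,200:450].copy(),b[150:350,200:450].copy()))
E
```

```text
3.55 [521.01 -14.88 142.42] [3.14 0.   1.83] [-0.17  0.35 -0.31  0.9  -0.    1.14]
[308.6, 240.0] [[513.24 -12.68  60.  ]]
3.65 [520.97 -14.78 142.31] [3.14 0.   1.83] [-0.17  0.35 -0.31  0.9   0.    1.14]
3.75 [520.74 -14.67 142.02] [3.14 0.   1.83] [-0.17  0.35 -0.32  0.9  -0.    1.14]
[311.5, 241.1] [[514.96 -12.59  60.  ]]
((-0.14110702009658382, -0.46014652838186976), 0.3382446553039551)
((-0.050335485350842646, -0.414115630284968), 0.3403013638305664)
((-0.12846468439126113, -0.4137719912013438), 0.3609612139892578)
```

```bash
python3 - <<'E'
from h import *
a=cv2.imread('pics/w2.png')
for i in range(3):
    b=cv2.imread('pics/w3_%d.png'%i); r=cv2.matchTemplate(b,a[212:282,284:344],cv2.TM_CCOEFF_NORMED); m=cv2.minMaxLoc(r); print(m[1],m[3])
print(bot.get_state()['t'],bot.get_state()['tcp_pos'])
E
```

```text
0.9587790369987488 (280, 209)
0.9571820497512817 (280, 209)
0.9633194804191589 (281, 210)
3.85 [520.49872967 -14.582183   141.69866984]
```

```bash
cat > fit.py <<'E'
from h import *
from scipy.optimize import least_squares
np.set_printoptions(precision=2,suppress=True)
f=lambda u,v:((u+.5)/5-.5+259,(v+.5)/5-.5+186)
c0=np.array([f(258,222),f(345,268),f(192,387),f(297,437),f(275.5,289)])
a0=np.deg2rad(np.array([45,135,225,315]))
def sq(p,z,h=7): return np.array([[p[0]+h*2**.5*np.cos(p[2]+a),p[1]+h*2**.5*np.sin(p[2]+a),z] for a in a0])
for off,s in((0,dict(tcp_pos=[518.7,-14.8,139.6],tool_rot=[-3.138,-.002,1.832])),(np.array([-3.2,-2.3]),dict(tcp_pos=[520.74,-14.67,142.02],tool_rot=bot.get_state()['tool_rot']))):
  c=c0+off
  def res(p):
    A=proj('wrist',sq(p,60),s);B=proj('wrist',sq(p,90),s)
    r=[]
    for k in range(2): d=A-c[k]; r+=list(d[np.argmin((d**2).sum(1))])
    for k in(2,3): d=B-c[k]; r+=list(d[np.argmin((d**2).sum(1))])
    return r+list(proj('wrist',[p[0],p[1],60],s)[0]-c[4])
  o=least_squares(res,[514.4,-12.5,-.2]); print(o.x[:2],np.rad2deg(o.x[2]),o.cost)
E
python3 fit.py
```

```text
[514.29 -12.93] -13.383406219778362 1.4116208520064764
[514.48 -12.71] -12.943600112020556 0.8993459043562869
```

>>> arm_command:
  motion:
    - [[0,0,0.08],[0,0,0],0]
    - [[-0.02,0.08,0],[0,0,0.147],0]
    - [[-0.02,0.08,0],[0,0,0.147],0]
    - [[-0.02,0.08,0],[0,0,0.147],0]
    - [[-0.02,0.08,0],[0,0,0.147],0]

```text
t: 4.35
tcp_pos: [479.9, 146.8, 181.6]
tool_rot: [3.141, 0.0, 2.299]
force: [0.5, -0.1, 0.0]
grip_width: 85.6
gripper_force: 0.0
```

>>> arm_command:
  motion:
    - [[-0.02,0.08,0],[0,0,0.147],0]
    - [[-0.02,0.08,0],[0,0,0.147],0]
    - [[-0.02,0.08,0],[0,0,0.147],0]
    - [[-0.02,0.08,-0.02],[0,0,0.147],0]
    - [[0,0,0],[0,0,0],0]

```text
t: 4.85
tcp_pos: [438.4, 309.2, 170.5]
tool_rot: [3.141, -0.001, 2.765]
force: [0.5, -0.5, -0.2]
grip_width: 85.5
gripper_force: 0.0
```

>>> arm_command:
  motion:
    - [[0,0,0],[0,0,0],0]
    - [[0,0,0],[0,0,0],0]
    - [[0,0,0],[0,0,0],0]

```text
t: 5.15
tcp_pos: [440.8, 304.5, 171.6]
tool_rot: [3.141, 0.0, 2.755]
force: [0.4, -0.3, -0.0]
grip_width: 85.5
gripper_force: 0.0
```

```bash
python3 - <<'E'
from h import *
np.set_printoptions(precision=1,suppress=True)
s,im=shot('wrist','w4.png'); print(s['t'],s['tcp_pos'],s['tool_rot'],s['joint_positions'])
import pickle; pickle.dump(s,open('w4.pkl','wb'))
for n,z in(('crank_hub',23),('crank_foot',3),('crank_knob',43),('mat',0),('tape_mid',12)):
    print(n,[(np.round(r['pixel']),round(r['score'],2),onz('wrist',r['pixel'],z,s)) for r in cams.mark_of('wrist',n)][:3])
p=proj('wrist',[430,312,30],s)[0].astype(int);print(p)
x,y=np.clip(p-[80,80],0,None); cv2.imwrite('pics/w4c.png',cv2.resize(im[y:y+160,x:x+200],None,fx=3.75,fy=3.75,interpolation=cv2.INTER_CUBIC));print(x,y)
E
```

```text
5.15 [440.8 304.5 171.6] [3.1 0.  2.8] [ 0.5  0.4 -0.2  1.  -0.   0.9]
crank_hub [(array([535., 236.]), 0.9, array([[521.7, 472.3,  23. ]])), (array([323., 215.]), 0.55, array([[436.5, 309.9,  23. ]]))]
crank_foot [(array([522., 227.]), 0.81, array([[519.8, 472.9,   3. ]])), (array([324., 210.]), 0.55, array([[436.3, 311.1,   3. ]]))]
crank_knob [(array([531., 162.]), 0.98, array([[453.1, 472.9,  43. ]])), (array([320., 132.]), 0.84, array([[373.7, 332.6,  43. ]]))]
mat [(array([324., 236.]), 0.93, array([[460. , 301.7,   0. ]]))]
tape_mid [(array([332., 332.]), 0.65, array([[548.5, 274.5,  12. ]]))]
[322 209]
242 129
```

View pics/w4c.png

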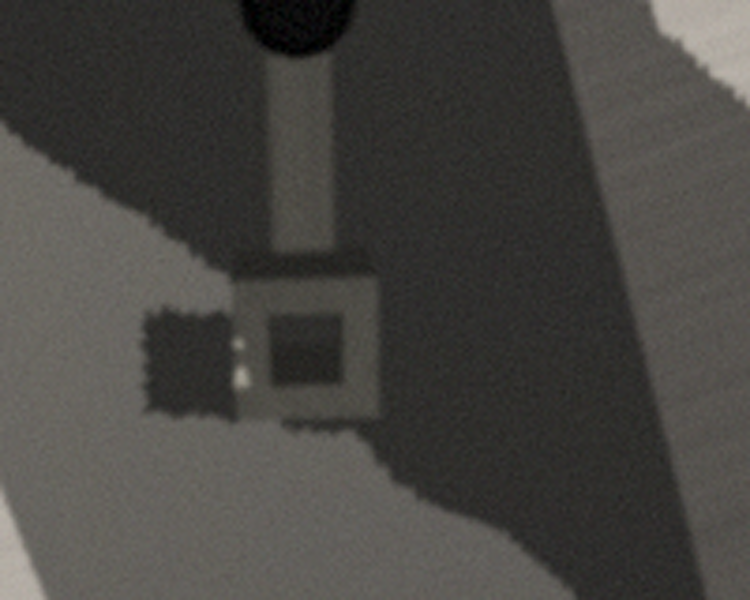

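The steel crank is centred below the gripper. Its hub-top corners in the crop are at about (232,278), (378,272), (380,415) and (238,418), and its arm points up the image toward the camera.

```bash
python3 - <<'E'
from h import *
import pickle
np.set_printoptions(precision=2,suppress=True)
s=pickle.load(open('w4.pkl','rb'))
f=lambda p:((np.array(p)+.5)/3.75-.5+[242,129])
P=onz('wrist',f([(232,278),(378,273),(380,415),(238,418)]),43,s); print(P,P.mean(0),[np.linalg.norm(P[i]-P[i-1]) for i in range(4)])
e=[P[0]-P[3],P[1]-P[2],P[0]-P[1],P[3]-P[2]]; print([np.rad2deg(np.arctan2(v[1],v[0])) for v in e])
H=onz('wrist',f([(270,315),(342,315),(343,383),(272,383)]),43,s);print(H.mean(0))
A=onz('wrist',f([(268,70),(272,248),(333,70),(333,248)]),13,s); print([np.rad2deg(np.arctan2(*(A[i]-A[i+1])[[1,0]])) for i in(0,2)])
print(s['tcp_pos'],s['tool_rot'])
E
```

```text
[[417.35 301.05  43.  ]
 [427.75 329.29  43.  ]
 [456.34 318.67  43.  ]
 [445.55 290.52  43.  ]] [436.75 309.88  43.  ] [np.float64(30.102445286410855), np.float64(30.092102225235585), np.float64(30.488531738351618), np.float64(30.146439118221405)]
[np.float64(159.52726229307652), np.float64(159.62792000380557), np.float64(-110.22044535525202), np.float64(-110.95460612830615)]
[437.17 309.66  43.  ]
[np.float64(158.86119157814997), np.float64(158.28198447749213)]
[440.85 304.5  171.59] [3.14 0.   2.75]
```

>>> arm_command:
  motion:
    - [[-0.007,0.009,-0.08],[0,0,0.03],0]
    - [[0,0,-0.09],[0,0,0],0]
    - [[0,0,-0.08],[0,0,0],0]
    - [[0,0,-0.05],[0,0,0],0]
    - [[0,0,-0.025],[0,0,0],0]

```text
t: 5.95
tcp_pos: [435.5, 309.1, 6.6]
tool_rot: [-3.139, -0.002, 2.78]
force: [-0.9, 0.4, -0.2]
grip_width: 85.2
gripper_force: 0.0
```

>>> arm_command:
  motion:
    - [[0,0,0],[0,0,0],0]
    - [[0,0,0],[0,0,0],0]
    - [[0,0,0],[0,0,0],1]
    - [[0,0,0],[0,0,0],1]
    - [[0,0,0],[0,0,0],1]
  squeeze: 60

```text
t: 6.45
tcp_pos: [437.4, 310.2, 9.7]
tool_rot: [3.14, 0.001, 2.781]
force: [-0.3, -0.3, 1.0]
grip_width: 43.8
gripper_force: 0.0
```

>>> arm_command:
  motion:
    - [[0,0,0],[0,0,0],1]
    - [[0,0,0],[0,0,0],1]
    - [[0,0,0],[0,0,0],1]
    - [[0,0,0],[0,0,0],1]
    - [[0,0,0],[0,0,0],1]

```text
t: 6.95
tcp_pos: [437.2, 310.1, 9.5]
tool_rot: [3.141, 0.001, 2.781]
force: [-0.1, -1.3, 6.0]
grip_width: 29.0
gripper_force: 59.6
```

>>> arm_command:
  motion:
    - [[0,0,0.03],[0,0,0],1]
    - [[0,0,0.08],[0,0,0],1]
    - [[0,0,0.08],[0,0,0],1]
    - [[0,0,0.08],[0,0,0],1]
    - [[0.019,-0.08,0],[0,0,0.02],1]

```text
t: 7.45
tcp_pos: [448.9, 273.8, 149.0]
tool_rot: [3.134, 0.006, 2.801]
force: [2.6, -0.0, -3.1]
grip_width: 29.3
gripper_force: 60.0
```

>>> arm_command:
  motion:
    - [[0.02,-0.08,0],[0,0,0.02],1]
    - [[0.02,-0.08,0],[0,0,0.02],1]
    - [[0.02,-0.08,0],[0,0,0.02],1]
    - [[0.02,-0.08,0],[0,0,0.02],1]
    - [[0.02,-0.08,0],[0,0,0.02],1]

```text
t: 7.95
tcp_pos: [496.2, 68.3, 143.8]
tool_rot: [3.142, -0.0, 2.876]
force: [1.3, 0.6, -2.6]
grip_width: 28.9
gripper_force: 60.0
```

>>> arm_command:
  motion:
    - [[0.02,-0.08,0],[0,0,0.02],1]
    - [[0.016,-0.085,0],[0,0,0.027],1]
    - [[0,0,-0.03],[0,0,0],1]
    - [[0,0,0],[0,0,0],1]
    - [[0,0,0],[0,0,0],1]

```text
t: 8.45
tcp_pos: [513.6, -12.1, 128.6]
tool_rot: [3.141, -0.002, 2.912]
force: [0.9, 0.5, -2.9]
grip_width: 29.1
gripper_force: 60.1
```

>>> arm_command:
  motion:
    - [[0,0,0],[0,0,0],1]
    - [[0,0,0],[0,0,0],1]

```text
t: 8.65
tcp_pos: [514.4, -11.8, 129.3]
tool_rot: [3.142, 0.001, 2.913]
force: [-0.2, 0.5, -2.8]
grip_width: 29.1
gripper_force: 60.1
```

```bash
python3 - <<'E'
from h import *
import pickle
np.set_printoptions(precision=2,suppress=True)
s,im=shot('wrist','w5.png'); print(s['t'],s['tcp_pos'],s['tool_rot'],s['joint_positions'],s['force'])
pickle.dump(s,open('w5.pkl','wb'))
shot('scene','s5.png');shot('side','d5.png')
for c in('scene','side'):
  print(c,proj(c,[514.4,-12.8,60]),[r['pixel'] for n in('shaft_seat','crank_foot') for r in cams.mark_of(c,n)][:3])
a=im[100:400,120:520]
cv2.imwrite('pics/w5c.png',cv2.resize(a,None,fx=2,fy=2,interpolation=cv2.INTER_CUBIC))
E
```

```text
8.65 [514.45 -11.76 129.32] [3.14 0.   2.91] [-0.17  0.35 -0.35  0.87  0.    0.06] [-0.24  0.45 -2.75]
scene [[270.66 255.09]] [[466.5, 321.5], [508.4, 245.7], [409.1, 193.6]]
side [[298.93 208.82]] [[298.3, 207.4], [273.3, 398.5], [297.2, 185.1]]
```

View pics/w5c.png

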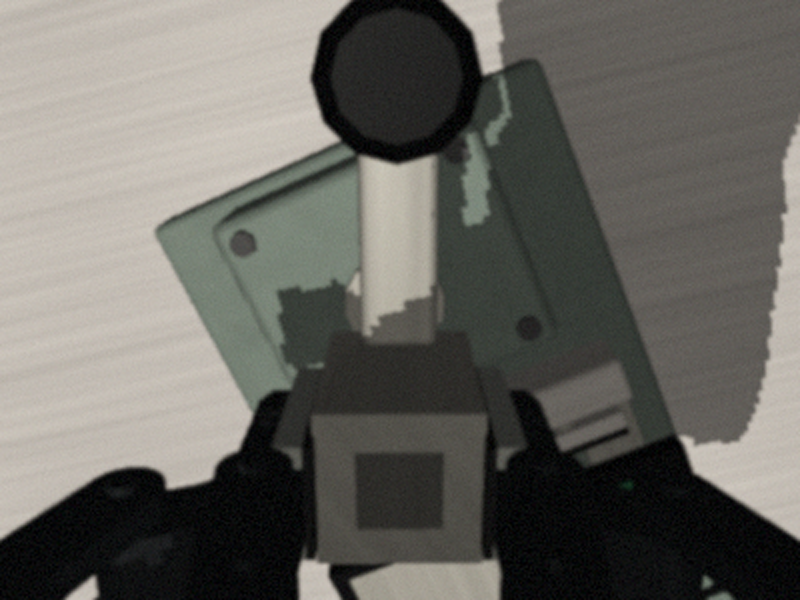

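The crank is held square between the fingers: hub-top corners in the crop are at about (312,413), (487,413), (493,562) and (315,562). The shaft collar shows just beyond it at about (395,300).

```bash
python3 - <<'E'
from h import *
import pickle
np.set_printoptions(precision=2,suppress=True)
s=pickle.load(open('w5.pkl','rb'))
f=lambda p:((np.array(p)+.5)/2-.5+[120,100])
for z in(161,163,165):
  P=onz('wrist',f([(312,413),(487,413),(493,562),(315,562)]),z,s); H=onz('wrist',f([(356,453),(443,453),(443,528),(357,528)]),z,s)
  print(z,P.mean(0),[np.linalg.norm(P[i]-P[i-1]) for i in range(4)],H.mean(0))
  e=[P[0]-P[3],P[1]-P[2],H[0]-H[3],H[1]-H[2]]; print([np.rad2deg(np.arctan2(v[1],v[0])) for v in e])
# collar left/right extremes visible
C=onz('wrist',f([(347,300),(442,300)]),60,s); print(C,C.mean(0))
print(s['tcp_pos'],np.rad2deg(s['tool_rot'][2]), s['ft_torque'])
E
```

```text
161 [515.9  -11.63 161.  ] [np.float64(30.620456622492107), np.float64(30.266824292325197), np.float64(30.71367743306241), np.float64(33.05730364114996)] [515.99 -12.04 161.  ]
[np.float64(165.83595461847082), np.float64(171.0484163023503), np.float64(166.5200739643418), np.float64(167.91856980300068)]
163 [514.64 -11.35 163.  ] [np.float64(30.071156575717534), np.float64(29.723868052173003), np.float64(30.16270509915512), np.float64(32.464289021538235)] [514.73 -11.75 163.  ]
[np.float64(165.83595461847082), np.float64(171.04841630235026), np.float64(166.52007396434178), np.float64(167.91856980300068)]
165 [513.37 -11.07 165.  ] [np.float64(29.521856528943015), np.float64(29.18091181202082), np.float64(29.61173276524794), np.float64(31.871274401926517)] [513.46 -11.46 165.  ]
[np.float64(165.83595461847085), np.float64(171.0484163023503), np.float64(166.52007396434178), np.float64(167.91856980300065)]
[[509.24 -27.26  60.  ]
 [516.02   1.77  60.  ]] [512.63 -12.75  60.  ]
[514.45 -11.76 129.32] 166.91163890831368 [ 0.   -0.01 -0.  ]
```

>>> arm_command:
  motion:
    - [[0,-0.002,-0.03],[0,0,0],1]
    - [[0,0,-0.016],[0,0,0],1]
    - [[0,0,0],[0,0,0],1]
    - [[0,0,0],[0,0,0],1]
    - [[0,0,-0.004],[0,0,0],1]

```text
t: 9.5
tcp_pos: [514.8, -13.6, 104.3]
tool_rot: [3.142, 0.001, 2.912]
force: [0.6, -0.0, -1.8]
grip_width: 29.0
gripper_force: 60.2
```

>>> arm_command:
  motion:
    - [[0,0,-0.004],[0,0,0],1]
    - [[0,0,-0.004],[0,0,0],1]
    - [[0,0,-0.004],[0,0,0],1]

```text
t: 9.8
tcp_pos: [514.3, -13.6, 97.7]
tool_rot: [3.142, 0.0, 2.912]
force: [-0.1, -1.6, -2.7]
grip_width: 29.3
gripper_force: 60.2
```

>>> arm_command:
  motion:
    - [[0,0,-0.004],[0,0,0],1]
    - [[0,0,-0.004],[0,0,0],1]

```text
t: 10.0
tcp_pos: [514.3, -13.6, 93.6]
tool_rot: [3.142, -0.0, 2.912]
force: [0.4, 1.0, -2.3]
grip_width: 29.0
gripper_force: 60.2
```

>>> arm_command:
  motion:
    - [[0,0,-0.006],[0,0,0],1]
    - [[0,0,-0.008],[0,0,0],1]
    - [[0,0,-0.008],[0,0,0],1]

```text
t: 10.3
tcp_pos: [514.3, -13.6, 82.4]
tool_rot: [-3.142, -0.0, 2.912]
force: [-0.2, -0.8, -2.6]
grip_width: 29.2
gripper_force: 60.2
```

>>> arm_command:
  motion:
    - [[0,0,-0.008],[0,0,0],1]
    - [[0,0,-0.006],[0,0,0],1]
    - [[0,0,-0.006],[0,0,0],1]

```text
t: 10.6
tcp_pos: [514.3, -13.6, 72.5]
tool_rot: [-3.142, -0.0, 2.912]
force: [-0.5, -0.0, -2.3]
grip_width: 29.4
gripper_force: 60.2
```

>>> arm_command:
  motion:
    - [[0,0,-0.003],[0,0,0],1]
    - [[0,0,-0.002],[0,0,0],1]
    - [[0,0,-0.002],[0,0,0],1]

```text
t: 10.9
tcp_pos: [514.4, -13.6, 69.3]
tool_rot: [-3.142, 0.0, 2.912]
force: [0.4, 0.1, -1.4]
grip_width: 29.0
gripper_force: 60.2
```

>>> arm_command:
  motion:
    - [[0,0,-0.002],[0,0,0],1]
    - [[0,0,-0.002],[0,0,0],1]

```text
t: 11.1
tcp_pos: [514.4, -13.6, 67.3]
tool_rot: [3.142, 0.0, 2.912]
force: [-0.2, -0.4, -2.6]
grip_width: 29.3
gripper_force: 60.2
```

>>> arm_command:
  motion:
    - [[0,0,-0.0015],[0,0,0],1]
    - [[0,0,0],[0,0,0],1]

```text
t: 11.3
tcp_pos: [514.3, -13.6, 66.6]
tool_rot: [3.142, 0.0, 2.912]
force: [0.3, 0.3, -2.5]
grip_width: 29.2
gripper_force: 60.4
```

>>> arm_command:
  motion:
    - [[0,0,-0.0015],[0,0,0],1]
    - [[0,0,0],[0,0,0],1]

```text
t: 11.5
tcp_pos: [514.4, -13.6, 66.5]
tool_rot: [-3.142, 0.0, 2.912]
force: [-2.8, -0.2, 8.0]
grip_width: 29.5
gripper_force: 61.6
```

>>> arm_command:
  motion:
    - [[0,0,0.001],[0,0,0],0.3]
    - [[0,0,0],[0,0,0],0.3]
    - [[0,0,0],[0,0,0],0.3]
    - [[0,0,0],[0,0,0],0.3]
  squeeze: 30

```text
t: 11.9
tcp_pos: [514.3, -13.6, 66.3]
tool_rot: [-3.142, -0.0, 2.912]
force: [-0.0, 0.1, 0.7]
grip_width: 59.7
gripper_force: 0.0
```

>>> arm_command:
  motion:
    - [[0,0,0.04],[0,0,0],0.3]
    - [[0,0,0.08],[0,0,0],0.3]
    - [[-0.068,0.016,0],[0,0,0],0.3]
    - [[-0.068,0.016,0],[0,0,0],0.3]
    - [[0,0,0],[0,0,0],0.3]

```text
t: 12.4
tcp_pos: [441.7, 3.5, 125.9]
tool_rot: [-3.141, -0.004, 2.912]
force: [-0.3, -1.0, -0.3]
grip_width: 59.7
gripper_force: 0.0
```

```bash
python3 - <<'E'
from h import *
import pickle
np.set_printoptions(precision=2,suppress=True)
for i in range(3): s,im=shot('wrist','w6.png')
print(s['t'],s['tcp_pos'],s['tool_rot'],s['grip_width'],s['force'])
for n,z in(('crank_knob',100),('crank_hub',80)):
    print(n,[(np.round(r['pixel']),round(r['score'],2),onz('wrist',r['pixel'],z,s)) for r in cams.mark_of('wrist',n)][:3])
c=cams.cut_out('wrist','crank_knob'); print([(r['bbox'],r['score']) for r in c[:3]])
cv2.imwrite('pics/w6c.png',im[60:420,100:540])
E
```

```text
12.5 [446.23   2.51 126.56] [3.14 0.   2.91] 59.689393803954786 [-0.1   0.23  0.37]
crank_knob [(array([322., 273.]), 0.66, array([[443.61,   4.41, 100.  ]])), (array([320., 352.]), 0.18, array([[488.88,  -6.79, 100.  ]]))]
crank_hub [(array([319., 371.]), 0.77, array([[514.96, -13.95,  80.  ]]))]
[([291.4, 234.5, 55.4, 175.2], 0.85)]
```

View pics/w6c.png

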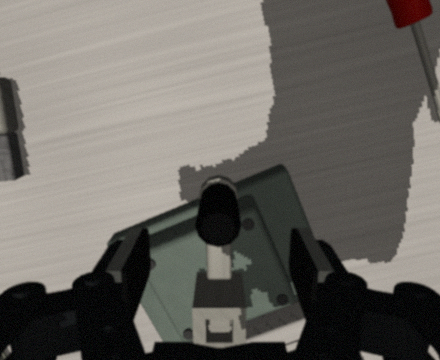

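The hub is seated on the shaft, which is visible in the hole at (218,330) in the crop. The knob sits between the open fingers at (218,213), so I'll descend and grip it.

>>> arm_command:
  motion:
    - [[0,0,-0.05],[0,0,0],0.3]
    - [[0,0,-0.032],[0,0,0],0.3]
    - [[0,0,0],[0,0,0],0.3]
    - [[0,0,0],[0,0,0],0.3]
    - [[0,0,0],[0,0,0],1]
  squeeze: 25

```text
t: 13.2
tcp_pos: [447.1, 2.3, 86.0]
tool_rot: [3.142, 0.001, 2.912]
force: [0.4, -0.3, -0.4]
grip_width: 47.0
gripper_force: 0.0
```

>>> arm_command:
  motion:
    - [[0,0,0],[0,0,0],1]
    - [[0,0,0],[0,0,0],1]
    - [[0,0,0],[0,0,0],1]
    - [[0,0,0],[0,0,0],1]
    - [[0,0,0],[0,0,0],1]

```text
t: 13.7
tcp_pos: [446.7, 2.3, 85.6]
tool_rot: [-3.142, 0.001, 2.912]
force: [0.7, -0.5, 3.7]
grip_width: 21.2
gripper_force: 26.0
```

```bash
cat > arc.py <<'E'
# rows for an arc about C from angle a0 (deg), radius 70, clockwise step list (deg)
import sys,json,numpy as np
C=np.array([514.5,-13.4]);
a0,step,n=map(float,sys.argv[1:4]); p=np.array([float(v) for v in sys.argv[4:6]])
for k in range(1,int(n)+1):
    a=np.deg2rad(a0-step*k); q=C+70*np.array([np.cos(a),np.sin(a)]); d=np.round((q-p)/500,4); p=p+d*500
    print('[[%g, %g, 0], [0,0,0], 1],'%tuple(d), '' if k%5 else 'a=%.1f p=%s\n'%(np.rad2deg(a),np.round(p,2)))
E
python3 arc.py 166.8 5 30 446.3 2.4
python3 - <<'E'
from workcell import bot
s=bot.get_state();print(s['tcp_pos'],s['force'],s['grip_width'])
E
```

```text
[[0.0034, 0.0121, 0], [0,0,0], 1], 
[[0.0043, 0.0115, 0], [0,0,0], 1], 
[[0.0053, 0.011, 0], [0,0,0], 1], 
[[0.0063, 0.0105, 0], [0,0,0], 1], 
[[0.0071, 0.0099, 0], [0,0,0], 1], a=141.8 p=[459.5  29.9]

[[0.0079, 0.0092, 0], [0,0,0], 1], 
[[0.0088, 0.0086, 0], [0,0,0], 1], 
[[0.0094, 0.0077, 0], [0,0,0], 1], 
[[0.0101, 0.0069, 0], [0,0,0], 1], 
[[0.0107, 0.006, 0], [0,0,0], 1], a=116.8 p=[482.95  49.1 ]

[[0.0111, 0.005, 0], [0,0,0], 1], 
[[0.0115, 0.004, 0], [0,0,0], 1], 
[[0.0119, 0.003, 0], [0,0,0], 1], 
[[0.012, 0.002, 0], [0,0,0], 1], 
[[0.0122, 0.0009, 0], [0,0,0], 1], a=91.8 p=[512.3   56.55]

[[0.0122, -0.0001, 0], [0,0,0], 1], 
[[0.0122, -0.0012, 0], [0,0,0], 1], 
[[0.012, -0.0023, 0], [0,0,0], 1], 
[[0.0117, -0.0033, 0], [0,0,0], 1], 
[[0.0115, -0.0043, 0], [0,0,0], 1], a=66.8 p=[542.1   50.95]

[[0.011, -0.0053, 0], [0,0,0], 1], 
[[0.0105, -0.0063, 0], [0,0,0], 1], 
[[0.0099, -0.0071, 0], [0,0,0], 1], 
[[0.0092, -0.0079, 0], [0,0,0], 1], 
[[0.0086, -0.0088, 0], [0,0,0], 1], a=41.8 p=[566.7   33.25]

[[0.0077, -0.0094, 0], [0,0,0], 1], 
[[0.0069, -0.0101, 0], [0,0,0], 1], 
[[0.006, -0.0107, 0], [0,0,0], 1], 
[[0.005, -0.0111, 0], [0,0,0], 1], 
[[0.004, -0.0115, 0], [0,0,0], 1], a=16.8 p=[581.5    6.85]

[446.67189139   2.33689364  85.60337157] [ 0.69514594 -0.48790509  3.67690645] 21.156314690129005
```

>>> arm_command:
  motion:
    - [[0.003,0.012,0],[0,0,0],1]
    - [[0.0047,0.0116,0],[0,0,0],1]
    - [[0.0053,0.011,0],[0,0,0],1]
    - [[0.0063,0.0105,0],[0,0,0],1]
    - [[0.0071,0.0099,0],[0,0,0],1]

```text
t: 14.2
tcp_pos: [459.5, 29.6, 85.6]
tool_rot: [-3.139, 0.0, 2.911]
force: [-0.9, -5.1, 7.4]
grip_width: 21.4
gripper_force: 27.2
```

>>> arm_command:
  motion:
    - [[0.0079,0.0092,0],[0,0,0],1]
    - [[0.0088,0.0086,0],[0,0,0],1]
    - [[0.0094,0.0077,0],[0,0,0],1]
    - [[0.0101,0.0069,0],[0,0,0],1]
    - [[0.0107,0.006,0],[0,0,0],1]

```text
t: 14.7
tcp_pos: [482.5, 48.9, 85.6]
tool_rot: [-3.139, -0.001, 2.912]
force: [-4.5, -3.7, 10.8]
grip_width: 21.4
gripper_force: 28.5
```

```bash
cat > tf.py <<'E'
from h import *
C=np.array([514.5,-13.4])
s=bot.get_state(); r=np.array(s['tcp_pos'][:2])-C; a=np.arctan2(r[1],r[0]); F=np.array(s['force'])
print('t %.2f ang %.2f R %.2f  tang(drag, + resists cw) %.2f rad %.2f Fz %.2f Tz %.3f'%(s['t'],np.rad2deg(a),np.hypot(*r),F[:2]@[-np.sin(a),np.cos(a)],F[:2]@[np.cos(a),np.sin(a)],F[2],s['ft_torque'][2]),s['tcp_pos'],s['grip_width'])
E
python3 tf.py
```

```text
t 14.70 ang 117.21 R 70.03  tang(drag, + resists cw) 5.70 rad -1.22 Fz 10.79 Tz -0.005 [482.47958128  48.88586688  85.59604544] 21.419016792282832
```

>>> arm_command:
  motion:
    - [[0.0111,0.005,0.0006],[0,0,0],1]
    - [[0.0115,0.004,0.0006],[0,0,0],1]
    - [[0.0119,0.003,0],[0,0,0],1]
    - [[0.012,0.002,0],[0,0,0],1]
    - [[0.0122,0.0009,0],[0,0,0],1]

```text
t: 15.2
tcp_pos: [511.5, 56.9, 86.2]
tool_rot: [-3.141, -0.002, 2.912]
force: [-5.0, -0.7, 11.0]
grip_width: 21.1
gripper_force: 29.6
```

```bash
python3 tf.py
```

```text
t 15.20 ang 92.42 R 70.34  tang(drag, + resists cw) 5.02 rad -0.49 Fz 10.96 Tz 0.022 [511.53244875  56.88153093  86.16051891] 21.10358253835599
```

```bash
python3 arc.py 91.8 2.5 40 512.3 56.55
```

```text
[[0.0061, 0.0001, 0], [0,0,0], 1], 
[[0.0061, -0.0002, 0], [0,0,0], 1], 
[[0.0061, -0.0005, 0], [0,0,0], 1], 
[[0.0061, -0.0007, 0], [0,0,0], 1], 
[[0.006, -0.001, 0], [0,0,0], 1], a=79.3 p=[527.5  55.4]

[[0.006, -0.0013, 0], [0,0,0], 1], 
[[0.0059, -0.0015, 0], [0,0,0], 1], 
[[0.0058, -0.0018, 0], [0,0,0], 1], 
[[0.0058, -0.002, 0], [0,0,0], 1], 
[[0.0057, -0.0023, 0], [0,0,0], 1], a=66.8 p=[542.1   50.95]

[[0.0055, -0.0025, 0], [0,0,0], 1], 
[[0.0055, -0.0028, 0], [0,0,0], 1], 
[[0.0053, -0.003, 0], [0,0,0], 1], 
[[0.0052, -0.0033, 0], [0,0,0], 1], 
[[0.005, -0.0034, 0], [0,0,0], 1], a=54.3 p=[555.35  43.45]

[[0.0049, -0.0037, 0], [0,0,0], 1], 
[[0.0047, -0.0039, 0], [0,0,0], 1], 
[[0.0045, -0.004, 0], [0,0,0], 1], 
[[0.0044, -0.0043, 0], [0,0,0], 1], 
[[0.0042, -0.0045, 0], [0,0,0], 1], a=41.8 p=[566.7   33.25]

[[0.0039, -0.0046, 0], [0,0,0], 1], 
[[0.0038, -0.0048, 0], [0,0,0], 1], 
[[0.0036, -0.005, 0], [0,0,0], 1], 
[[0.0033, -0.0051, 0], [0,0,0], 1], 
[[0.0031, -0.0053, 0], [0,0,0], 1], a=29.3 p=[575.55  20.85]

[[0.0029, -0.0054, 0], [0,0,0], 1], 
[[0.0026, -0.0055, 0], [0,0,0], 1], 
[[0.0024, -0.0056, 0], [0,0,0], 1], 
[[0.0021, -0.0057, 0], [0,0,0], 1], 
[[0.0019, -0.0058, 0], [0,0,0], 1], a=16.8 p=[581.5    6.85]

[[0.0017, -0.0059, 0], [0,0,0], 1], 
[[0.0013, -0.006, 0], [0,0,0], 1], 
[[0.0012, -0.006, 0], [0,0,0], 1], 
[[0.0008, -0.006, 0], [0,0,0], 1], 
[[0.0006, -0.0061, 0], [0,0,0], 1], a=4.3 p=[584.3   -8.15]

[[0.0003, -0.0061, 0], [0,0,0], 1], 
[[0.0001, -0.0061, 0], [0,0,0], 1], 
[[-0.0002, -0.0061, 0], [0,0,0], 1], 
[[-0.0005, -0.0061, 0], [0,0,0], 1], 
[[-0.0007, -0.0061, 0], [0,0,0], 1], a=-8.2 p=[583.8 -23.4]
```

>>> arm_command:
  motion:
    - [[0.0061,0.0002,0.001],[0,0,0],1]
    - [[0.0061,-0.0001,0.001],[0,0,0],1]
    - [[0.0061,-0.0004,0.001],[0,0,0],1]
    - [[0.0061,-0.0007,0],[0,0,0],1]
    - [[0.006,-0.001,0],[0,0,0],1]

```text
t: 15.7
tcp_pos: [526.5, 56.0, 87.2]
tool_rot: [-3.141, -0.002, 2.912]
force: [-4.2, 0.8, 6.8]
grip_width: 21.2
gripper_force: 27.7
```

```bash
python3 tf.py
```

```text
t 15.70 ang 80.23 R 70.46  tang(drag, + resists cw) 4.29 rad 0.11 Fz 6.84 Tz -0.002 [526.46042547  56.03640327  87.17874992] 21.24735608340411
```

>>> arm_command:
  motion:
    - [[0.006,-0.0013,0.001],[0,0,0],1]
    - [[0.0059,-0.0015,0.0005],[0,0,0],1]
    - [[0.0058,-0.0018,0],[0,0,0],1]
    - [[0.0058,-0.002,0],[0,0,0],1]
    - [[0.0057,-0.0023,0],[0,0,0],1]

```text
t: 16.2
tcp_pos: [542.3, 51.4, 88.1]
tool_rot: [3.141, -0.0, 2.912]
force: [-2.0, 3.5, 3.2]
grip_width: 21.2
gripper_force: 26.6
```

```bash
python3 tf.py
```

```text
t 16.20 ang 66.83 R 70.54  tang(drag, + resists cw) 3.22 rad 2.45 Fz 3.15 Tz -0.034 [542.25735589  51.44853444  88.07546036] 21.187182176687596
```

>>> arm_command:
  motion:
    - [[0.0055,-0.0025,0.0005],[0,0,0],1]
    - [[0.0055,-0.0028,0],[0,0,0],1]
    - [[0.0053,-0.003,0],[0,0,0],1]

```text
t: 16.5
tcp_pos: [550.7, 47.2, 88.4]
tool_rot: [3.141, 0.0, 2.912]
force: [-1.8, 5.2, 1.8]
grip_width: 20.7
gripper_force: 26.3
```

```bash
python3 tf.py
```

```text
t 16.50 ang 59.11 R 70.60  tang(drag, + resists cw) 4.17 rad 3.52 Fz 1.76 Tz 0.000 [550.74483686  47.18658305  88.44276083] 20.74288820618289
```

```bash
cat >> tf.py <<'E'
open('log.txt','a').write('%.2f %.3f %.3f %.3f\n'%(s['t'],np.rad2deg(a),F[:2]@[-np.sin(a),np.cos(a)],F[:2]@[np.cos(a),np.sin(a)]))
E
python3 tf.py >/dev/null
```

>>> arm_command:
  motion:
    - [[0.0052,-0.0033,0],[0,0,0],1]

```text
t: 16.6
tcp_pos: [553.5, 45.5, 88.5]
tool_rot: [3.141, 0.001, 2.912]
force: [-0.8, 4.9, 2.9]
grip_width: 21.4
gripper_force: 26.3
```

```bash
python3 tf.py
```

```text
t 16.60 ang 56.52 R 70.65  tang(drag, + resists cw) 3.41 rad 3.66 Fz 2.85 Tz 0.001 [553.47190694  45.53394811  88.50439421] 21.407795491728173
```

>>> arm_command:
  motion:
    - [[0.005,-0.0034,0],[0,0,0],1]

```text
t: 16.7
tcp_pos: [556.1, 43.8, 88.5]
tool_rot: [3.141, 0.001, 2.912]
force: [-0.8, 5.3, 2.6]
grip_width: 21.2
gripper_force: 26.3
```

```bash
python3 tf.py
```

```text
t 16.70 ang 54.01 R 70.72  tang(drag, + resists cw) 3.71 rad 3.81 Fz 2.61 Tz -0.035 [556.05854041  43.81793245  88.53150794] 21.23118444310079
```

>>> arm_command:
  motion:
    - [[0.0049,-0.0037,0],[0,0,0],1]

```text
t: 16.8
tcp_pos: [558.6, 42.0, 88.6]
tool_rot: [3.141, 0.001, 2.912]
force: [-1.2, 4.7, 1.6]
grip_width: 20.8
gripper_force: 26.3
```

```bash
python3 tf.py
```

```text
t 16.80 ang 51.47 R 70.76  tang(drag, + resists cw) 3.90 rad 2.91 Fz 1.58 Tz -0.036 [558.57787729  41.95440126  88.5718551 ] 20.83999214385849
```

>>> arm_command:
  motion:
    - [[0.0047,-0.0039,0],[0,0,0],1]

```text
t: 16.9
tcp_pos: [561.0, 40.0, 88.6]
tool_rot: [3.141, 0.001, 2.912]
force: [-0.6, 4.7, 2.9]
grip_width: 20.8
gripper_force: 26.3
```

```bash
python3 tf.py
```

```text
t 16.90 ang 48.96 R 70.84  tang(drag, + resists cw) 3.55 rad 3.09 Fz 2.87 Tz 0.029 [561.00799292  40.02994991  88.58445446] 20.82373711756116
```

>>> arm_command:
  motion:
    - [[0.0045,-0.004,0],[0,0,0],1]

```text
t: 17.0
tcp_pos: [563.3, 38.0, 88.6]
tool_rot: [3.141, 0.001, 2.912]
force: [-1.2, 5.2, 2.8]
grip_width: 21.1
gripper_force: 26.2
```

```bash
python3 tf.py
```

```text
t 17.00 ang 46.44 R 70.87  tang(drag, + resists cw) 4.45 rad 2.89 Fz 2.82 Tz -0.011 [563.3374811   37.96126851  88.64756931] 21.08573366673331
```

>>> arm_command:
  motion:
    - [[0.0044,-0.0043,0],[0,0,0],1]

```text
t: 17.1
tcp_pos: [565.6, 35.8, 88.6]
tool_rot: [3.141, 0.001, 2.912]
force: [-0.8, 4.3, 1.4]
grip_width: 20.9
gripper_force: 26.2
```

```bash
python3 tf.py
```

```text
t 17.10 ang 43.95 R 70.95  tang(drag, + resists cw) 3.65 rad 2.39 Fz 1.39 Tz -0.084 [565.58438326  35.8393323   88.64543296] 20.860315862629317
```

>>> arm_command:
  motion:
    - [[0.0042,-0.0045,0],[0,0,0],1]

```text
t: 17.2
tcp_pos: [567.7, 33.6, 88.7]
tool_rot: [3.141, 0.001, 2.912]
force: [0.3, 5.0, 3.4]
grip_width: 20.8
gripper_force: 26.2
```

```bash
python3 tf.py
```

```text
t 17.20 ang 41.44 R 70.99  tang(drag, + resists cw) 3.51 rad 3.55 Fz 3.39 Tz -0.000 [567.72173089  33.58293856  88.68982348] 20.763059429567313
```

>>> arm_command:
  motion:
    - [[0.0039,-0.0046,0],[0,0,0],1]

```text
t: 17.3
tcp_pos: [569.8, 31.2, 88.7]
tool_rot: [3.141, 0.002, 2.912]
force: [-0.4, 5.5, 2.5]
grip_width: 20.9
gripper_force: 26.2
```

```bash
python3 tf.py
```

```text
t 17.30 ang 38.92 R 71.06  tang(drag, + resists cw) 4.51 rad 3.10 Fz 2.55 Tz 0.016 [569.78408858  31.24422226  88.71700514] 20.891267168152304
```

>>> arm_command:
  motion:
    - [[0.0038,-0.0048,0],[0,0,0],1]

```text
t: 17.4
tcp_pos: [571.7, 28.9, 88.7]
tool_rot: [3.14, 0.002, 2.912]
force: [-0.2, 4.7, 2.3]
grip_width: 21.1
gripper_force: 26.2
```

```bash
python3 tf.py
```

```text
t 17.40 ang 36.47 R 71.11  tang(drag, + resists cw) 3.94 rad 2.62 Fz 2.28 Tz -0.011 [571.67785148  28.86946791  88.70876021] 21.147094756022796
```

>>> arm_command:
  motion:
    - [[0.0036,-0.005,0],[0,0,0],1]

```text
t: 17.5
tcp_pos: [573.6, 26.3, 88.8]
tool_rot: [3.141, 0.002, 2.912]
force: [0.6, 4.2, 3.0]
grip_width: 21.0
gripper_force: 26.2
```

```bash
python3 tf.py
```

```text
t 17.50 ang 33.92 R 71.19  tang(drag, + resists cw) 3.18 rad 2.84 Fz 2.97 Tz -0.007 [573.57532619  26.32452271  88.75229158] 21.030290126012673
```

>>> arm_command:
  motion:
    - [[0.0035,-0.0051,0],[0,0,0],1]

```text
t: 17.6
tcp_pos: [575.3, 23.7, 88.8]
tool_rot: [3.141, 0.002, 2.912]
force: [0.9, 5.1, 2.0]
grip_width: 21.0
gripper_force: 26.2
```

```bash
python3 tf.py
```

```text
t 17.60 ang 31.39 R 71.21  tang(drag, + resists cw) 3.89 rad 3.42 Fz 1.96 Tz -0.005 [575.28896534  23.69724241  88.78448628] 21.042936245247663
```

>>> arm_command:
  motion:
    - [[0.0033,-0.0053,0],[0,0,0],1]

```text
t: 17.7
tcp_pos: [576.9, 21.0, 88.8]
tool_rot: [3.141, 0.002, 2.912]
force: [1.3, 4.4, 1.8]
grip_width: 21.3
gripper_force: 26.2
```

```bash
python3 tf.py
```

```text
t 17.70 ang 28.89 R 71.28  tang(drag, + resists cw) 3.19 rad 3.29 Fz 1.81 Tz -0.019 [576.90844453  21.03445209  88.75490164] 21.27457073772756
```

>>> arm_command:
  motion:
    - [[0.0031,-0.0054,0],[0,0,0],1]

```text
t: 17.8
tcp_pos: [578.4, 18.3, 88.8]
tool_rot: [3.141, 0.002, 2.912]
force: [1.4, 4.1, 2.7]
grip_width: 21.1
gripper_force: 26.2
```

```bash
python3 tf.py
```

```text
t 17.80 ang 26.37 R 71.35  tang(drag, + resists cw) 2.99 rad 3.09 Fz 2.72 Tz -0.051 [578.42567911  18.28499637  88.75337118] 21.092779603817345
```

>>> arm_command:
  motion:
    - [[0.0026,-0.0055,0],[0,0,0],1]

```text
t: 17.9
tcp_pos: [579.8, 15.5, 88.8]
tool_rot: [3.141, 0.002, 2.912]
force: [1.8, 4.6, 3.7]
grip_width: 20.8
gripper_force: 26.2
```

```bash
python3 tf.py
```

```text
t 17.90 ang 23.87 R 71.37  tang(drag, + resists cw) 3.47 rad 3.53 Fz 3.65 Tz -0.001 [579.76501565  15.48448322  88.79396235] 20.830363407368523
```

>>> arm_command:
  motion:
    - [[0.0024,-0.0056,0],[0,0,0],1]

```text
t: 18.0
tcp_pos: [581.0, 12.6, 88.8]
tool_rot: [3.141, 0.002, 2.912]
force: [1.7, 3.4, 3.3]
grip_width: 21.3
gripper_force: 26.2
```

```bash
python3 tf.py
```

```text
t 18.00 ang 21.40 R 71.40  tang(drag, + resists cw) 2.60 rad 2.79 Fz 3.25 Tz -0.020 [580.9758118   12.64520601  88.80061222] 21.266402429199253
```

>>> arm_command:
  motion:
    - [[0.0021,-0.0057,0],[0,0,0],1]

```text
t: 18.1
tcp_pos: [582.0, 9.8, 88.8]
tool_rot: [3.141, 0.002, 2.912]
force: [1.8, 5.9, 1.8]
grip_width: 21.6
gripper_force: 26.2
```

```bash
python3 tf.py
```

```text
t 18.10 ang 18.99 R 71.43  tang(drag, + resists cw) 4.98 rad 3.67 Fz 1.80 Tz -0.051 [582.04479556   9.84251087  88.80794216] 21.642248198015132
```

>>> arm_command:
  motion:
    - [[0.0019,-0.0058,0],[0,0,0],1]

```text
t: 18.2
tcp_pos: [583.0, 7.0, 88.8]
tool_rot: [3.141, 0.002, 2.912]
force: [2.3, 5.8, 3.4]
grip_width: 21.3
gripper_force: 26.2
```

```bash
python3 tf.py
```

```text
t 18.20 ang 16.58 R 71.45  tang(drag, + resists cw) 4.90 rad 3.89 Fz 3.35 Tz -0.028 [582.98062387   6.98827318  88.78911681] 21.34115572788662
```

>>> arm_command:
  motion:
    - [[0.0017,-0.0059,0],[0,0,0],1]

```text
t: 18.3
tcp_pos: [583.8, 4.1, 88.8]
tool_rot: [3.141, 0.002, 2.912]
force: [2.4, 5.3, 3.6]
grip_width: 20.9
gripper_force: 26.1
```

```bash
python3 tf.py
```

```text
t 18.30 ang 14.17 R 71.50  tang(drag, + resists cw) 4.59 rad 3.64 Fz 3.64 Tz -0.041 [583.82664517   4.10674879  88.79697935] 20.902831867181906
```

>>> arm_command:
  motion:
    - [[0.0013,-0.006,0],[0,0,0],1]

```text
t: 18.4
tcp_pos: [584.5, 1.2, 88.8]
tool_rot: [3.14, 0.002, 2.912]
force: [2.1, 6.2, 2.6]
grip_width: 21.2
gripper_force: 26.1
```

```bash
python3 tf.py
```

```text
t 18.40 ang 11.76 R 71.54  tang(drag, + resists cw) 5.64 rad 3.35 Fz 2.57 Tz -0.009 [584.54146101   1.18141059  88.82276039] 21.17452256627709
```

>>> arm_command:
  motion:
    - [[0.0012,-0.006,0],[0,0,0],1]

```text
t: 18.5
tcp_pos: [585.1, -1.7, 88.8]
tool_rot: [3.14, 0.002, 2.912]
force: [2.7, 6.6, 2.8]
grip_width: 21.3
gripper_force: 26.1
```

```bash
python3 tf.py
```

```text
t 18.50 ang 9.38 R 71.60  tang(drag, + resists cw) 6.02 rad 3.77 Fz 2.81 Tz -0.029 [585.14090157  -1.73612383  88.82622978] 21.300033846107116
```

```bash
python3 - <<'E'
import numpy as np
from scipy.optimize import least_squares
d=np.loadtxt('log.txt'); a,f=d[:,1],d[:,2]
for fix in(1,0):
  g=(lambda p:p[0]+.209*np.maximum(0,p[1]-a)-f) if fix else (lambda p:p[0]+p[2]*np.maximum(0,p[1]-a)-f)
  o=least_squares(g,[3.6,20]+([] if fix else [.2])); print(o.x, np.std(o.fun), 'now +%.2f'%((.209 if fix else o.x[2])*(o.x[1]-a[-1])))
E
```

```text
[ 3.65308468 21.39499996] 0.4897992166061713 now +2.51
[ 3.67353921 21.39500002  0.19715675] 0.4880537935761292 now +2.37
```

Force hinge fit: contact at about 21.4°, now about +2.5 N over free winding, so I stop winding and release the knob.

>>> arm_command:
  motion:
    - [[0,0,0],[0,0,0],1]
    - [[0,0,0],[0,0,0],0.3]
    - [[0,0,0],[0,0,0],0.3]
    - [[0,0,0],[0,0,0],0.3]
    - [[0,0,0],[0,0,0],0.3]

```text
t: 19.0
tcp_pos: [583.8, -2.2, 88.3]
tool_rot: [-3.141, -0.0, 2.911]
force: [0.1, -0.2, 0.8]
grip_width: 59.6
gripper_force: 0.0
```

```bash
python3 tf.py
```

```text
t 19.00 ang 9.16 R 70.19  tang(drag, + resists cw) -0.21 rad 0.11 Fz 0.79 Tz -0.019 [583.79423482  -2.22025717  88.2836054 ] 59.63484358679412
```

>>> arm_command:
  motion:
    - [[0,0,0.04],[0,0,0],0.3]
    - [[0,0,0.08],[0,0,0.174],0.3]
    - [[-0.07,-0.011,0],[0,0,0.174],0.3]
    - [[-0.07,-0.011,0],[0,0,0.174],0.3]
    - [[0,0,0],[0,0,0],0.3]

```text
t: 19.5
tcp_pos: [509.3, -13.0, 148.1]
tool_rot: [3.141, -0.004, -2.958]
force: [-0.4, 0.4, 0.2]
grip_width: 59.7
gripper_force: 0.0
```

>>> arm_command:
  motion:
    - [[0,0,0],[0,0,0],0.3]
    - [[0,0,0],[0,0,0],0.3]
    - [[0,0,0],[0,0,0],0.3]

```text
t: 19.8
tcp_pos: [514.8, -13.0, 148.4]
tool_rot: [-3.141, 0.001, -2.962]
force: [0.1, -0.5, 0.2]
grip_width: 59.8
gripper_force: 0.0
```

```bash
python3 - <<'E'
from h import *
import pickle
np.set_printoptions(precision=2,suppress=True)
s,im=shot('wrist','w7.png'); pickle.dump(s,open('w7.pkl','wb'))
print(s['t'],s['tcp_pos'],s['tool_rot'],s['grip_width'],s['force'])
for n,z in(('crank_knob',100),('crank_hub',80)):
    print(n,[(np.round(r['pixel']),round(r['score'],2),onz('wrist',r['pixel'],z,s)) for r in cams.mark_of('wrist',n)][:3])
cv2.imwrite('pics/w7c.png',cv2.resize(im[140:440,170:470],None,fx=2,fy=2,interpolation=cv2.INTER_CUBIC))
E
```

```text
19.8 [514.82 -12.95 148.36] [-3.14  0.   -2.96] 59.78387280242395 [ 0.11 -0.51  0.2 ]
crank_knob [(array([324., 367.]), 0.7, array([[582.17,   2.45, 100.  ]])), (array([324., 381.]), 0.62, array([[592.98,   4.58, 100.  ]]))]
crank_hub [(array([318., 253.]), 0.84, array([[515.41, -13.69,  80.  ]]))]
```

View pics/w7c.png

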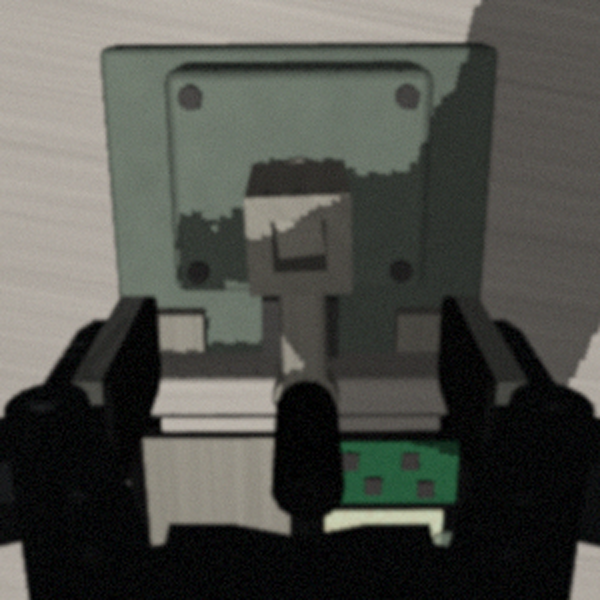

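The crank is on the shaft with its arm pointing down the image at the handset. The hub-top corners in the crop are at about (245,197), (350,193), (353,292) and (248,296), and the pad is against the handset.

```bash
python3 - <<'E'
from h import *
import pickle
np.set_printoptions(precision=2,suppress=True)
s=pickle.load(open('w7.pkl','rb'))
f=lambda p:((np.array(p)+.5)/2-.5+[170,140])
P=onz('wrist',f([(245,197),(350,193),(353,292),(248,296)]),100,s); print(P.mean(0),[np.linalg.norm(P[i]-P[i-1]) for i in range(4)])
e=[P[3]-P[0],P[2]-P[1]]; print([np.rad2deg(np.arctan2(v[1],v[0])) for v in e],[np.rad2deg(np.arctan2(v[1],v[0]))+90 for v in (P[0]-P[1],P[3]-P[2])], 'toolyaw',np.rad2deg(s['tool_rot'][2])+180)
E
```

```text
[514.16 -13.07 100.  ] [np.float64(30.128864336371276), np.float64(29.423112228320093), np.float64(30.0652096666774), np.float64(30.681825760451698)]
[np.float64(10.677816848287346), np.float64(13.07294346561647)] [np.float64(12.504451172212555), np.float64(12.597494584396102)] toolyaw 10.285459756984494
```

>>> arm_command:
  motion:
    - [[-0.001,0,-0.06],[0,0,0.06],0.3]
    - [[0,0,-0.07],[0,0,0],0.3]
    - [[0,0,-0.033],[0,0,0],0.3]
    - [[0,0,0],[0,0,0],0.3]
    - [[0,0,0],[0,0,0],0.3]
  squeeze: 60

```text
t: 20.45
tcp_pos: [513.7, -12.9, 67.2]
tool_rot: [3.142, -0.0, -2.914]
force: [0.5, -0.0, 0.3]
grip_width: 59.7
gripper_force: 0.0
```

>>> arm_command:
  motion:
    - [[0,0,0],[0,0,0],1]
    - [[0,0,0],[0,0,0],1]
    - [[0,0,0],[0,0,0],1]
    - [[0,0,0],[0,0,0],1]
    - [[0,0,0],[0,0,0],1]

```text
t: 20.95
tcp_pos: [514.4, -13.1, 68.2]
tool_rot: [-3.141, 0.002, -2.914]
force: [-0.9, -0.5, 4.9]
grip_width: 29.6
gripper_force: 58.7
```

```bash
python3 - <<'E'
from h import *
np.set_printoptions(precision=3,suppress=True)
s=bot.get_state(); print(s['tcp_pos'],s['tool_rot'],s['force'],s['ft_torque'])
E
```

```text
[514.39  -13.141  68.184] [-3.141  0.002 -2.914] [-0.948 -0.485  4.863] [0.01  0.14  0.019]
```

>>> arm_command:
  motion:
    - [[0,0,0],[0,0,0.06],1]
    - [[0,0,0.006],[0,0,0],1]
    - [[0,0,0.01],[0,0,0],1]

```text
t: 21.25
tcp_pos: [513.8, -12.8, 75.3]
tool_rot: [3.142, 0.001, -2.868]
force: [2.1, 0.6, -4.4]
grip_width: 29.0
gripper_force: 59.3
```

>>> arm_command:
  motion:
    - [[0,0,0.01],[0,0,0],1]
    - [[0,0,0.02],[0,0,0],1]
    - [[0,0,0.02],[0,0,0],1]
    - [[0,0,0.03],[0,0,0],1]
    - [[0,0,0.05],[0,0,0],1]

```text
t: 21.75
tcp_pos: [511.6, -12.8, 140.0]
tool_rot: [3.14, -0.003, -2.868]
force: [0.0, 0.3, -3.6]
grip_width: 29.5
gripper_force: 60.2
```

```bash
python3 - <<'E'
from h import *
import pickle
np.set_printoptions(precision=2,suppress=True)
for i in range(3): s,im=shot('wrist','w8.png')
pickle.dump(s,open('w8.pkl','wb'))
print(s['t'],s['tcp_pos'],s['tool_rot'],s['grip_width'],s['force'],s['joint_positions'])
for n,z in(('crank_knob',124),('crank_hub',104)):
    print(n,[(np.round(r['pixel']),round(r['score'],2),onz('wrist',r['pixel'],z,s)) for r in cams.mark_of('wrist',n)][:3])
E
```

```text
21.85 [514.65 -13.24 143.02] [-3.14  0.   -2.87] 29.113022761852157 [ 1.08 -0.26 -1.5 ] [-0.17  0.34 -0.33  0.9  -0.   -0.44]
crank_knob []
crank_hub [(array([319., 312.]), 0.58, array([[539.71,  -6.31, 104.  ]]))]
```

>>> arm_command:
  motion:
    - [[-0.0086,0.036,0],[0,0,0.177],1]
    - [[-0.0086,0.036,0],[0,0,0.177],1]
    - [[-0.0086,0.036,0],[0,0,0.177],1]
    - [[-0.0086,0.036,0],[0,0,0.177],1]
    - [[-0.0086,0.036,0],[0,0,0.177],1]

```text
t: 22.5
tcp_pos: [490.6, 77.7, 138.8]
tool_rot: [3.14, -0.001, -2.167]
force: [0.8, 0.7, -1.6]
grip_width: 29.3
gripper_force: 60.4
```

>>> arm_command:
  motion:
    - [[-0.0086,0.036,0],[0,0,0.177],1]
    - [[-0.0086,0.036,0],[0,0,0.177],1]
    - [[-0.0086,0.036,0],[0,0,0.177],1]
    - [[-0.0086,0.036,0],[0,0,0.177],1]
    - [[-0.0086,0.036,0],[0,0,0.177],1]

```text
t: 23.0
tcp_pos: [469.1, 167.5, 138.8]
tool_rot: [3.139, -0.0, -1.472]
force: [-0.4, 0.5, -2.4]
grip_width: 29.3
gripper_force: 60.4
```

>>> arm_command:
  motion:
    - [[-0.0086,0.036,0],[0,0,0.177],1]
    - [[-0.0086,0.036,0],[0,0,0.177],1]
    - [[-0.0086,0.036,0],[0,0,0.177],1]
    - [[-0.0086,0.036,0],[0,0,0.177],1]
    - [[-0.0086,0.036,0],[0,0,0.177],1]

```text
t: 23.5
tcp_pos: [447.7, 257.4, 138.7]
tool_rot: [3.139, 0.001, -0.776]
force: [0.4, 0.2, -2.3]
grip_width: 29.3
gripper_force: 60.4
```

>>> arm_command:
  motion:
    - [[-0.0086,0.036,0],[0,0,0.177],1]
    - [[-0.0086,0.036,0],[0,0,0.177],1]
    - [[-0.0086,0.034,0],[0,0,0.177],1]
    - [[0,0,0],[0,0,0],1]
    - [[0,0,0],[0,0,0],1]

```text
t: 24.0
tcp_pos: [435.3, 309.7, 139.0]
tool_rot: [3.14, 0.001, -0.367]
force: [-0.8, 0.3, -1.9]
grip_width: 29.2
gripper_force: 60.2
```

```bash
python3 - <<'E'
from h import *
np.set_printoptions(precision=2,suppress=True)
for i in range(3): s,im=shot('wrist','w9.png')
print(s['t'],s['tcp_pos'],s['tool_rot'],s['grip_width'],s['force'],s['joint_positions'])
E
```

```text
24.1 [435.74 309.27 139.35] [ 3.14  0.   -0.37] 29.472082218193723 [-0.26 -0.09 -2.11] [ 0.48  0.38 -0.28  0.91 -0.   -2.29]
```

>>> arm_command:
  motion:
    - [[0.002,0.001,-0.07],[0,0,0],1]
    - [[0,0,-0.08],[0,0,0],1]
    - [[0,0,-0.05],[0,0,0],1]
    - [[0,0,-0.02],[0,0,0],1]
    - [[0,0,0],[0,0,0],1]

```text
t: 24.65
tcp_pos: [436.4, 309.7, 29.0]
tool_rot: [3.14, 0.001, -0.366]
force: [-0.1, 0.8, -2.5]
grip_width: 29.2
gripper_force: 60.2
```

>>> arm_command:
  motion:
    - [[0,0,0],[0,0,0],1]
    - [[0,0,-0.006],[0,0,0],1]
    - [[0,0,-0.006],[0,0,0],1]
    - [[0,0,-0.006],[0,0,0],1]

```text
t: 25.05
tcp_pos: [437.4, 310.8, 21.3]
tool_rot: [-3.141, -0.001, -0.365]
force: [-0.4, -1.1, -2.8]
grip_width: 29.0
gripper_force: 60.2
```

>>> arm_command:
  motion:
    - [[0,0,-0.004],[0,0,0],1]
    - [[0,0,-0.003],[0,0,0],1]
    - [[0,0,0],[0,0,0],1]

```text
t: 25.35
tcp_pos: [436.8, 310.5, 17.2]
tool_rot: [3.141, 0.0, -0.365]
force: [0.1, -0.5, -2.0]
grip_width: 29.2
gripper_force: 60.2
```

>>> arm_command:
  motion:
    - [[0,0,-0.003],[0,0,0],1]
    - [[0,0,-0.003],[0,0,0],1]
    - [[0,0,0],[0,0,0],1]

```text
t: 25.65
tcp_pos: [436.9, 310.5, 14.2]
tool_rot: [3.141, 0.0, -0.365]
force: [0.0, -0.5, -1.8]
grip_width: 29.2
gripper_force: 60.2
```

>>> arm_command:
  motion:
    - [[0,0,-0.002],[0,0,0],1]
    - [[0,0,-0.002],[0,0,0],1]

```text
t: 25.85
tcp_pos: [437.1, 310.6, 12.4]
tool_rot: [-3.142, -0.0, -0.365]
force: [-0.9, -0.1, -2.2]
grip_width: 29.2
gripper_force: 60.2
```

>>> arm_command:
  motion:
    - [[0,0,-0.0015],[0,0,0],1]
    - [[0,0,0],[0,0,0],1]

```text
t: 26.05
tcp_pos: [437.1, 310.6, 11.7]
tool_rot: [-3.142, -0.0, -0.365]
force: [-0.6, -0.8, -0.2]
grip_width: 29.2
gripper_force: 60.7
```

>>> arm_command:
  motion:
    - [[0,0,-0.0012],[0,0,0],1]
    - [[0,0,0],[0,0,0],1]

```text
t: 26.25
tcp_pos: [437.2, 310.6, 11.4]
tool_rot: [-3.141, -0.0, -0.365]
force: [-0.1, -2.0, 4.8]
grip_width: 29.2
gripper_force: 61.2
```

>>> arm_command:
  motion:
    - [[0,0,-0.0008],[0,0,0],1]
    - [[0,0,0],[0,0,0],1]

```text
t: 26.45
tcp_pos: [437.3, 310.6, 11.2]
tool_rot: [-3.141, -0.0, -0.365]
force: [-0.6, -1.8, 8.2]
grip_width: 29.4
gripper_force: 61.6
```

>>> arm_command:
  motion:
    - [[0,0,0.0008],[0,0,0],0.5]
    - [[0,0,0],[0,0,0],0.3]
    - [[0,0,0],[0,0,0],0.3]
    - [[0,0,0],[0,0,0],0.3]
    - [[0,0,0],[0,0,0],0.3]

```text
t: 26.95
tcp_pos: [436.9, 310.6, 11.0]
tool_rot: [3.142, 0.0, -0.365]
force: [0.1, -0.1, 0.9]
grip_width: 59.8
gripper_force: 0.0
```

>>> arm_command:
  motion:
    - [[0,0,0.03],[0,0,0],0.3]
    - [[0,0,0.08],[0,0,0],0.3]
    - [[0,0,0.08],[0,0,0],0.3]
    - [[0,0,0.08],[0,0,0],0.3]
    - [[0,0,0.08],[0,0,0],0.3]

```text
t: 27.45
tcp_pos: [436.7, 310.4, 187.7]
tool_rot: [-3.142, -0.0, -0.365]
force: [1.0, -0.1, 0.3]
grip_width: 59.8
gripper_force: 0.0
```

>>> arm_command:
  motion:
    - [[0,0,0],[0,0,0],0.3]
    - [[0,0,0],[0,0,0],0.3]
    - [[0,0,0],[0,0,0],0.3]
    - [[0,0,0],[0,0,0],0.3]

```text
t: 27.85
tcp_pos: [436.2, 310.1, 184.6]
tool_rot: [3.14, 0.002, -0.365]
force: [0.0, -1.0, 0.1]
grip_width: 59.6
gripper_force: 0.0
```

```bash
python3 - <<'E'
from h import *
np.set_printoptions(precision=1,suppress=True)
s,im=shot('wrist','w10.png'); shot('side','d10.png')
print(s['t'],s['tcp_pos'],s['force'])
for n,z in(('crank_hub',23),('crank_knob',43)): print(n,[(r['score'],onz('wrist',r['pixel'],z,s)) for r in cams.mark_of('wrist',n)][:2])
a=cv2.imread('pics/d10.png')[150:450,150:450]; cv2.imwrite('pics/f.png',np.hstack([cv2.resize(im,(400,300)),cv2.resize(a,(400,300))]))
E
```

```text
27.85 [436.2 310.1 184.6] [ 0.  -1.   0.1]
crank_hub [(0.78, array([[263.7, 356.3,  23. ]])), (0.75, array([[437. , 310.4,  23. ]]))]
crank_knob [(0.66, array([[227.1, 296.3,  43. ]])), (0.58, array([[451.3, 477.5,  43. ]]))]
```

View pics/f.png

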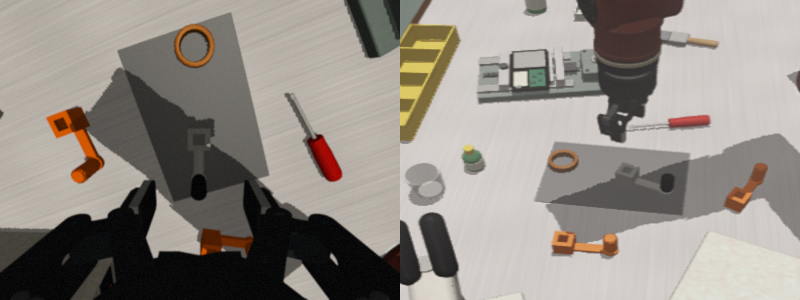

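The crank lies flat on the mat at its starting place, with the hub at wrist-view (198,138), and the tape and tools are undisturbed. In the side view the handset sits clamped between pad and fence.

```bash
python3 -c "
from workcell import bot
print(bot.hand_in())"
```

```text
the job is handed in; nothing more can be done
None
```

The job is handed in after about 28 s of robot time: crank seated at about 8 N, wound until the knob force was an estimated 2.4–2.5 N above free winding, and laid flat back in its place on the mat; the judge's verdict was not shown.

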